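# Make up a polishing wheel on the upright spindle

## Robot

A 7-joint arm with a two-finger parallel gripper is mounted at the origin on the work surface. World frame = base frame: x ahead of the robot, y to its left, z up, the work surface at z = 0. Lengths are in mm, angles in rad, forces in N, time in s.
With the tool pointing down it reaches from about 350 to 900 mm from the base axis. Payload 7.2 kg.
Tool frame: the origin (TCP) lies at the very end of the fingers, on their centre line; the grasp point (between the pads) lies 19 mm behind it; z points along the fingers, y is the line along which they close (so a half turn about z gives the same grasp; the last joint's range is limited). The gripper opens to 88 mm and grips with 3 to 60 N. Pads are 20 mm wide; open, the fingers measure 115 mm over their backs; the gripper's body (75 mm by 178 mm) begins 61 mm behind the grasp point.
Start: joints at [-1.328, 0.411, -0.013, 1.596, 0.006, 1.134, -0.082], TCP at [191.147, 595.056, 222.653] pointing down, gripper open.
Joint ranges: [-2.95, 2.95], [-0.29, 1.99], [-1.47, 1.44], [0.14, 2.54], [-1.03, 4.17], [0.13, 1.85], [-2.86, 2.86]. Speed limits (rad/s): [2.39, 2.39, 3.01, 3.01, 3.14, 3.14, 3.14].

## Interface

Orientations are given as a unit quaternion [w, x, y, z].
In Python, from cell import bot gives the robot as it stands. Calls block until the motion is done:
- bot.reach(position, orientation): joint-space move of the TCP to a pose.
- bot.move_l(position, frame=None, velocity=150, max_force=None): straight line of the TCP; frame=None keeps the orientation; velocity is the mean speed in mm/s. With max_force (N) it stops when the force on the tool has changed by that much, and returns True; else False.
- bot.move_j(angles): joint-space move.
- bot.release() and bot.gripper_close(force=None): open the fingers fully, or close them until they stop; force is the grip in N (None keeps the last).
- bot.wait(seconds).
- bot.inverse_kinematics(position, orientation): joint angles nearest the present ones, or None.
- bot.state(): the state.
- bot.snapshot(name): name is "scene" or "side" or "wrist"; returns the picture (480x640x3 uint8, red, green, blue); there is no depth.
- bot.calibration(name): a dict with "fx", "fy", "cx", "cy" (pixels), "pose" (4x4, takes a point from camera to world coordinates). Camera axes: x right, y up, looking along -z (the intrinsics and any distortion apply to the point x, -y, -z); pixel columns grow to the right and rows downward; lengths in mm; the calibration is good to about 2 mm. A picture is of the moment at which its call begins: read the wrist's pose just before it. calibration takes no time and is no camera call; for the wrist camera it gives the pose at the moment of the call.
A pose or a line that the arm cannot do raises bot.MotionError and nothing moves.
- bot.close_job(): hands the job in; it is judged then, once.
Trained networks look in the newest picture that a camera, given by its name, has taken for a name from the list of things; names that differ only in an ending like _2 or _b are one class to them, and where a whole thing is asked for, a point or a joint stands for the part that bears it (a point fixed in the world has none). Each returns a list of dicts, best first, with "conf" (0 to 1); they miss things now and then, are a little off and sometimes report something else, mostly with a low value. They report only what shows in the picture. A call takes as long as a camera call. They do not tell look-alikes from the thing itself.
- bot.boxes_of(label, camera): "point" ([row, column] in pixels, amid what is visible of it).
- bot.tip_of(label, camera): "point" ([row, column] in pixels: a listed point, or the origin of a listed thing).
The state is a dict: "time": time; "joint_positions": joint angles; "qd": joint speeds; "joint_torque": joint torques, N m; "tool_pos": TCP position; "tool_rot": TCP orientation; "ft_force": force on the tool from outside, world axes, zero at the start; "wrist_torque": the same for the moment, N m; "opening": finger opening in mm; "gripper_force": force on a finger pad.
Only numpy, scipy, OpenCV 4.12 (cv2) and the standard library are available. Lean on these libraries where they do the work, as an engineer would, in place of code of your own. Each camera call takes 0.05 s, during which the arm holds its last target. There are 200 camera calls.

## Task

Make up the polishing wheel on the upright spindle of the steel stand: first the broad steel flange, down onto the stand's seat, then the felt wheel, then the narrow steel flange, and last the brass cap nut over the spindle's tip, each lying flat and fully down on the one before. Put them on in that order, and leave the compound bar, the bottle and the brush where they lie.

Things in the scene. Friction and masses are not known exactly. Their poses are not given: they have to be found in the camera images.
- stand: Fixed spindle stand, dark steel: round foot 84 mm across and 14 mm high; a hub 38 mm across rises from it to a flat seat 40 mm above the table; from the seat's centre a bright spindle 12 mm across rises 66 mm, its last 10 mm tapering to a point, the tip 106 mm above the table. Origin: centre of the foot's underside, on the spindle's axis; z up along the spindle. It does not move.
- broad_flange: Loose flat steel ring, the broader of the two: 52 mm across, 12 mm thick, 20 mm hole through the middle, lying flat. Origin: centre of its underside; z up. About 160 g.
- felt_wheel: Loose cream-coloured hard felt polishing wheel: 64 mm across, 24 mm thick, 20 mm hole through the middle, lying flat; rigid. Origin: centre of its underside; z up. About 60 g.
- narrow_flange: Loose flat steel ring, the narrower of the two: 38 mm across, 12 mm thick, 20 mm hole through the middle, lying flat. Origin: centre of its underside; z up. About 80 g.
- cap_nut: Loose knurled brass cap nut: a closed cylinder 30 mm across and 34 mm high (a 2 mm high button 18 mm across on top), with a plain blind hole 20 mm across and 24 mm deep from below, no thread; stands hole down. Slips over the spindle's tip. Origin: centre of its underside; z up. About 110 g.
- compound_bar: Bystander: loose grey-green bar of polishing compound, 85 x 35 x 24 mm, lying flat among the parts. Origin: centre of its underside; z up. x along its length.
- bottle: Bystander: loose upright white plastic bottle, 48 mm across, 115 mm high, to the robot's left. Origin: centre of its underside; z up. 
- brush: Bystander: loose hand brush lying to the robot's right, 200 mm long, 42 mm wide, 20 mm high. Origin under its middle; x along its length, bristle end at +x.
Mind the look-alikes: they are no part of the job. There is more than one size of the felt_wheel; the job needs the largest.

How it is judged:
By the outcome, as a careful person would: the job done as asked, in the order asked, and still so for the second after the job is handed in, with the robot touching nothing.
It also fails if it takes over 99 s, if anything falls off the work surface, if the arm or the gripper's body presses on something with over 40 N, if the wrist force passes 120 N, or if a joint passes its speed limit or range.

## Working session

There is one attempt and no reset: what is moved stays moved. The work goes in short steps, each a Python script; the robot and the scene stay as the last script left them, time stands still between calls to the robot, and variables do not carry over. Pictures are saved under pics/ and viewed, at most 14 in all, crops included, and the job is handed in when it is done.

```bash
ls; mkdir -p pics; cat > h.py <<'E'
from cell import bot
import numpy as np, cv2
def save(cam,name):
    im=bot.snapshot(cam); cv2.imwrite(f'pics/{name}.png',im[:,:,::-1]); return im
def proj(cam,p,c=None):
    c=c or bot.calibration(cam); T=np.array(c['pose']); q=T[:3,:3].T@(np.array(p,float)-T[:3,3])
    return np.array([c['cy']-c['fy']*q[1]/-q[2], c['cx']+c['fx']*q[0]/-q[2]])
def ray(cam,rc,z,c=None):
    c=c or bot.calibration(cam); T=np.array(c['pose'])
    d=T[:3,:3]@np.array([(rc[1]-c['cx'])/c['fx'],-(rc[0]-c['cy'])/c['fy'],-1]); o=T[:3,3]
    return o+d*(z-o[2])/d[2]
E
python3 - <<'E'
from h import *
for cam in ['scene','side']:
    save(cam,cam+'0'); print(cam,{k:(np.round(v,2).tolist()) for k,v in bot.calibration(cam).items()})
    for l in ['stand','broad_flange','felt_wheel','narrow_flange','cap_nut','compound_bar','bottle','brush']:
        for d in bot.tip_of(l,cam):
            print(l,np.round(d['point']),round(d['conf'],2),ray(cam,d['point'],0).round())
s=bot.state();print(s['tool_rot'],s['time'],s['opening'])
E
```

```text
pics
scene {'fx': 598.31, 'fy': 598.31, 'cx': 318.6, 'cy': 242.62, 'pose': [[0.31, -0.5, 0.81, 1563.19], [0.95, 0.18, -0.25, -314.5], [-0.02, 0.85, 0.53, 666.95], [0.0, 0.0, 0.0, 1.0]]}
stand [220. 312.] 0.69 [447.  19.   0.]
broad_flange [285. 220.] 0.98 [ 625. -218.    0.]
felt_wheel [243. 425.] 0.94 [616. 216.   0.]
felt_wheel [258. 387.] 0.91 [644. 117.   0.]
felt_wheel [267. 462.] 0.83 [723. 243.   0.]
felt_wheel [265. 126.] 0.28 [ 492. -386.    0.]
narrow_flange [264. 327.] 0.77 [625.  -5.   0.]
cap_nut [236. 228.] 0.78 [ 450. -171.    0.]
cap_nut [266. 125.] 0.7 [ 499. -387.    0.]
cap_nut [244. 424.] 0.46 [622. 210.   0.]
compound_bar [210. 386.] 0.82 [459. 195.   0.]
compound_bar [268. 124.] 0.72 [ 505. -389.    0.]
bottle [216. 482.] 0.73 [558. 387.   0.]
bottle [233. 228.] 0.4 [ 440. -168.    0.]
brush [265. 126.] 0.71 [ 492. -386.    0.]
brush [236. 226.] 0.65 [ 451. -176.    0.]
side {'fx': 542.22, 'fy': 542.22, 'cx': 310.48, 'cy': 240.21, 'pose': [[0.93, 0.26, -0.26, 295.8], [-0.37, 0.64, -0.67, -769.18], [-0.01, 0.72, 0.69, 827.38], [0.0, 0.0, 0.0, 1.0]]}
stand [263. 251.] 0.67 [466.  19.   0.]
broad_flange [325. 372.] 0.92 [ 632. -223.    0.]
felt_wheel [190. 290.] 0.83 [629. 220.   0.]
felt_wheel [177. 329.] 0.83 [736. 231.   0.]
felt_wheel [332. 271.] 0.32 [ 448. -166.    0.]
narrow_flange [250. 328.] 0.66 [632.  -6.   0.]
cap_nut [331. 269.] 0.78 [ 446. -165.    0.]
compound_bar [215. 227.] 0.64 [461. 189.   0.]
bottle [159. 249.] 0.88 [572. 383.   0.]
brush [422. 346.] 0.9 [ 503. -385.    0.]
[1.90089266e-05 1.54755996e-01 9.87952722e-01 1.20108605e-05] 0.9 87.7302629262014
```

View pics/scene0.png

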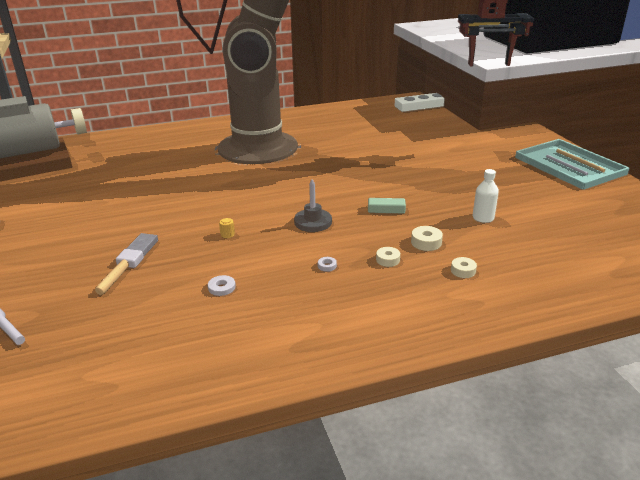

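View pics/side0.png

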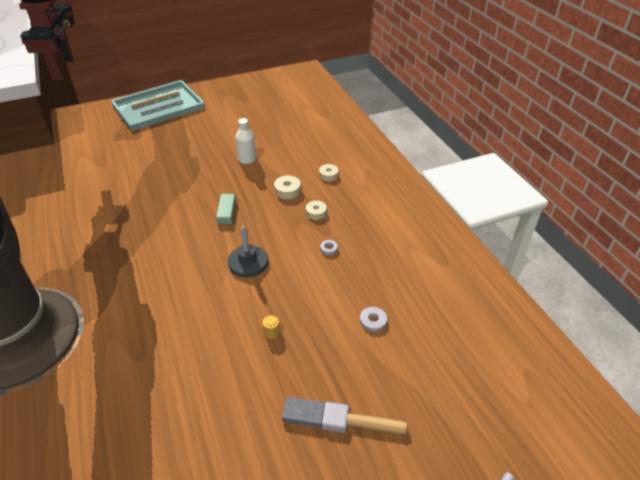

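Felt-wheel candidates in the scene picture are (239,427), (257,388) and (268,463). The one at (239,427) looks largest, and the small discs are the look-alikes. The steel rings are single: broad at (286,222), narrow at (264,327). The brass nut is at (228,227), with the handle of the brush at (290,100) as the only other yellow thing. The stand is at (218,312). Next, a close crop to check the choice.

```bash
python3 - <<'E'
from h import *
im=cv2.imread('pics/scene0.png')[205:305,200:490]; cv2.imwrite('pics/crop.png',cv2.resize(im,None,fx=2.7,fy=2.7,interpolation=2))
c=bot.calibration('wrist');T=np.array(c['pose']);s=bot.state()
print(np.round(T,3),c['fx'],c['cx'],c['cy'],s['tool_pos'])
# felt diameters in scene via colour
hsv=cv2.cvtColor(cv2.imread('pics/scene0.png'),cv2.COLOR_BGR2HSV)
for p in [(239,427),(257,388),(268,463)]: print(hsv[p[0]+5,p[1]])
m=cv2.inRange(hsv,(18,25,150),(40,110,255)); n,l,st,ce=cv2.connectedComponentsWithStats(m)
for i in range(1,n):
    if st[i,4]>100: print(st[i],ce[i].round())
E
```

```text
[[ 3.06000e-01 -9.15000e-01 -2.64000e-01  1.20483e+02]
 [ 9.52000e-01  2.94000e-01  8.50000e-02  6.18972e+02]
 [-0.00000e+00 -2.77000e-01  9.61000e-01  3.84610e+02]
 [ 0.00000e+00  0.00000e+00  0.00000e+00  1.00000e+00]] 370.8495327093646 313.66469458160054 240.85805761174439 [191.16541999 595.04392467 222.66815317]
[ 21  68 150]
[ 21  62 151]
[ 21  66 147]
[  0  33  10  27 168] [ 4. 43.]
[ 31 104  20  13 137] [ 41. 109.]
[ 71 108  14  18 172] [ 78. 117.]
[412 226  31  24 493] [428. 236.]
[376 247  24  19 323] [389. 255.]
[452 257  25  21 346] [465. 266.]
[ 99 260  28  29 194] [112. 275.]
```

View pics/crop.png

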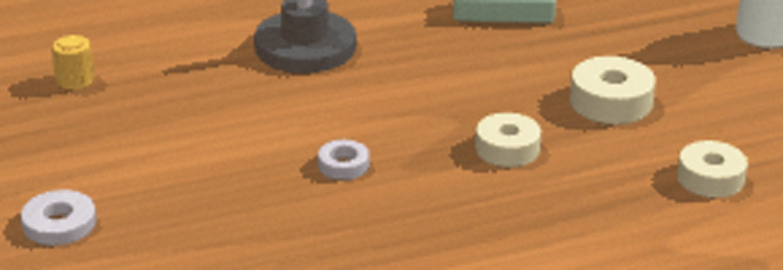

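The crop confirms it: the felt wheel at (239,427) is clearly the largest, 31 px wide against 24 and 25. The steel rings and the nut are unambiguous.

```bash
python3 - <<'E'
from h import *
Q=[0,0,1,0]
ims=[]
for n,p in [('stand',(455,19)),('narrow_flange',(628,-5)),('broad_flange',(628,-220))]:
    bot.reach([p[0],p[1],200],Q)
    im=bot.snapshot('wrist'); c=bot.calibration('wrist'); np.savez(f'w_{n}.npz',im=im,**c); ims.append(im[:,:,::-1])
    for d in bot.tip_of(n,'wrist')[:2]: print(n,np.round(d['point']),round(d['conf'],2),ray('wrist',d['point'],0,c).round(1))
s=bot.state();print(s['time'],s['tool_pos'],s['ft_force'])
a=np.hstack(ims[:2]);cv2.imwrite('pics/w1.png',cv2.resize(a,(800,300),interpolation=cv2.INTER_AREA));cv2.imwrite('pics/w2.png',ims[2])
E
```

```text
stand [216. 314.] 0.93 [459.5  20.6   0. ]
narrow_flange [221. 307.] 0.62 [635.8 -10.6   0. ]
broad_flange [220. 312.] 0.83 [ 637.4 -218.1    0. ]
5.0667 [ 628.88709328 -216.7613376   199.92195685] [0.59600006 0.27828651 1.62360896]
```

View pics/w1.png

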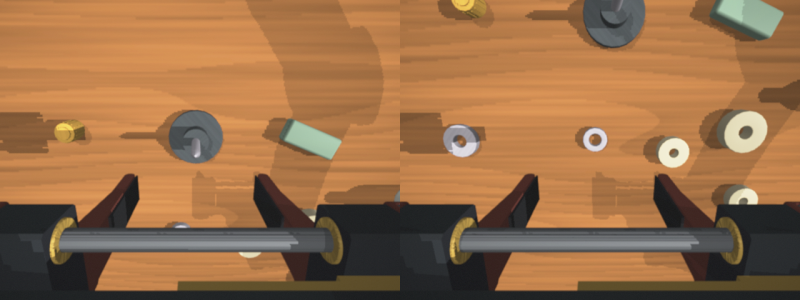

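View pics/w2.png

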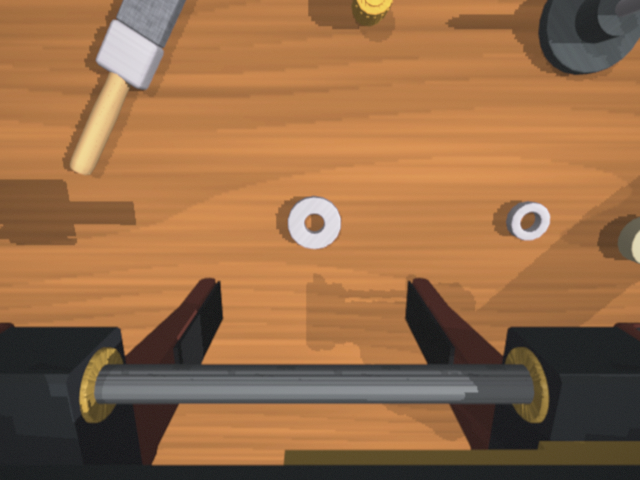

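The wrist pictures show the stand at about (216,314), the broad flange at (222,314) and the narrow flange at (222,310), with room around each for the fingers. I'll fit the known shapes to their silhouettes to refine the positions.

```bash
cat >> h.py <<'E'
SH={'stand':[(42,0,14),(19,14,40),(6,40,96)],'broad_flange':[(26,0,12)],'narrow_flange':[(19,0,12)],'felt_wheel':[(32,0,24)],'cap_nut':[(15,0,32),(9,32,34)]}
def mask(n,im):
    h=cv2.cvtColor(im,cv2.COLOR_RGB2HSV)
    if n=='cap_nut': return cv2.inRange(h,(20,110,60),(35,255,255))
    if n=='felt_wheel': return cv2.inRange(h,(15,0,100),(45,115,255))
    return cv2.inRange(h,(0,0,0),(180,85,255))
def fit(n,im,c,p0,z0=0):
    """xy of a thing whose filled silhouette centroid matches; also area ratio"""
    cs,_=cv2.findContours(mask(n,im),cv2.RETR_EXTERNAL,cv2.CHAIN_APPROX_NONE)
    rc=proj('',[*p0,z0+10],c)
    ct=min((k for k in cs if cv2.contourArea(k)>300),key=lambda k:np.hypot(*(k[:,0].mean(0)-rc[::-1])))
    M=cv2.moments(ct); o=np.array([M['m01'],M['m10']])/M['m00']; p=np.array(p0,float)
    t=np.linspace(0,2*np.pi,73)
    def ren(p):
        m=np.zeros((1920,2560),np.uint8)
        for r,a,b in SH[n]:
            pts=np.array([proj('',[p[0]+r*np.cos(u),p[1]+r*np.sin(u),z0+z],c)[::-1] for z in (a,b) for u in t],np.float32)
            cv2.fillConvexPoly(m,cv2.convexHull((pts*4).round().astype(np.int32)),255)
        M=cv2.moments(m,True); return np.array([M['m01'],M['m10']])/M['m00']/4,M['m00']/16
    for _ in range(5):
        g,A=ren(p); p+= (ray('',o,z0+10,c)-ray('',g,z0+10,c))[:2]
    return p,M['m00']/A
E
python3 - <<'E'
from h import *
s=bot.state();print(s['time'],s['tool_pos'],s['ft_force'])
for f,n,p in [('stand','stand',(459,20)),('narrow_flange','narrow_flange',(635,-10)),('narrow_flange','broad_flange',(637,-218)),('narrow_flange','felt_wheel',(622,218)),('broad_flange','broad_flange',(637,-218)),('broad_flange','narrow_flange',(635,-8)),('stand','cap_nut',(448,-167))]:
    d=np.load(f'w_{f}.npz'); c={k:d[k] for k in d if k!='im'}
    q,a=fit(n,d['im'],c,p); print(f,n,q.round(1),round(a,3))
E
```

```text
5.0667 [ 628.88709328 -216.7613376   199.92195685] [0.59600006 0.27828651 1.62360896]
stand stand [461.   19.5] 0.939
narrow_flange narrow_flange [636.   -6.1] 0.935
narrow_flange broad_flange [ 637.9 -216.5] 0.927
narrow_flange felt_wheel [621.2 220.6] 0.878
broad_flange broad_flange [ 638.3 -215.7] 0.944
broad_flange narrow_flange [636.   -5.5] 0.898
stand cap_nut [ 644.4 -217.1] 1.153
```

```bash
cat >> h.py <<'E'
Q=[0,0,1,0]
def look(n,p,z=200,z0=0):
    bot.reach([p[0],p[1],z],Q); bot.wait(.25)
    c=bot.calibration('wrist'); im=bot.snapshot('wrist'); s=bot.state()
    q,a=fit(n,im,c,p,z0); print(n,'fit',q.round(1),round(a,3),'tcp',np.round(s['tool_pos'],1)); return q
def pick(q,z=4,f=30,lift=200):
    bot.reach([q[0],q[1],60],Q); print('down',bot.move_l([q[0],q[1],z],velocity=80,max_force=15))
    bot.gripper_close(f); s=bot.state(); print('opening',round(s['opening'],1),'tcp',np.round(s['tool_pos'],1))
    bot.move_l([q[0],q[1],lift],velocity=200); s=bot.state(); print('lifted',round(s['opening'],1),np.round(s['ft_force'],1),round(s['time'],1))
E
python3 - <<'E'
from h import *
q=look('broad_flange',(638,-216)); pick(q)
st=look('stand',(461,19.5)); save('wrist','held1'); print(bot.state()['time'])
E
```

```text
broad_flange fit [ 638.  -216.5] 0.951 tcp [ 637.8 -216.1  200. ]
down False
opening 51.1 tcp [ 638.1 -216.5    4.2]
lifted 51.2 [-0.3 -0.5 -3.7] 8.9
stand fit [463.7 195.2] 0.512 tcp [461.4  18.8 199.9]
10.375
```

View pics/held1.png

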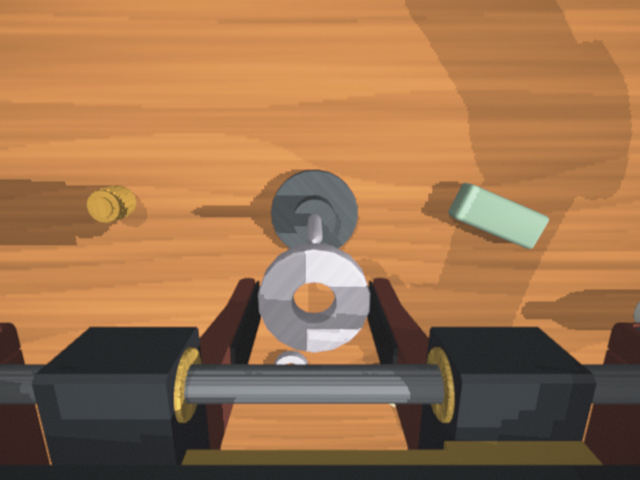

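The broad flange is held flat, with its hole at (297,314). The stand's foot is centred at about (212,314), partly hidden by the ring. I'll compare the axes numerically.

```bash
python3 - <<'E'
from h import *
im=cv2.imread('pics/held1.png')[:,:,::-1].copy(); c=bot.calibration('wrist')
SH['ring']=[(26,0,12)]
# foot outline: fit circle z=14 to left/top/right edge points
m=mask('stand',im)
pts=[]
for r in range(172,225):
    cols=np.where(m[r,230:400])[0]+230
    if len(cols): pts+= [ray('',(r,cols.min()-.0),14,c)[:2],ray('',(r,cols.max()+1.),14,c)[:2]]
pts=np.array(pts); A=np.c_[2*pts,np.ones(len(pts))]; s=np.linalg.lstsq(A,(pts**2).sum(1),rcond=None)[0]
print('foot',s[:2],np.sqrt(s[2]+s[0]**2+s[1]**2))
# top ring hole ellipse
h=cv2.cvtColor(im,cv2.COLOR_RGB2HSV); w=cv2.inRange(h,(0,60,0),(180,255,255))[285:315,285:345]
n,l,stt,ce=cv2.connectedComponentsWithStats(w); i=1+stt[1:,4].argmax(); print(stt[i],ce[i]); hc=(ce[i][1]+285,ce[i][0]+285)
print('hole ~',ray('',hc,202,c), 'model',proj('',[*bot.state()['tool_pos'][:2],202],c))
for z in (106,): print('tip px',proj('',[461,19.5,z],c))
d=np.load('w_stand.npz'); c2={k:d[k] for k in d if k!='im'}; print('tip px first',proj('',[461,19.5,106],c2))
for d in bot.tip_of('stand','wrist')[:1]: print(ray('',d['point'],0,c))
cv2.imwrite('pics/tip.png',cv2.resize(np.load('w_stand.npz')['im'][170:270,250:370,::-1],None,fx=5,fy=5))
E
```

```text
foot [460.30077897  20.2106302 ] 41.374467925469276
[  8   0  42  28 956] [28.50209205 12.84414226]
hole ~ [460.95829498  19.50968435 202.        ] model [298.48570286 312.31827124]
tip px [241.11045613 313.63748217]
tip px first [249.17550685 312.43545852]
[459.44425292  21.86392234   0.        ]
```

View pics/tip.png

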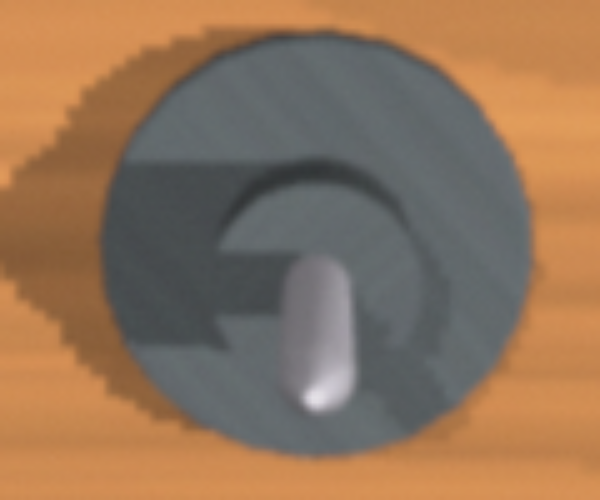

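The picture shows the bright tip at (250,313.6), within about 1 px of the prediction. The axis is therefore at about (460.7, 20.2).

```bash
cat >> h.py <<'E'
S=np.array([460.7,20.2])
def place(seat,grip=4,start=120,fz=10):
    """lower the held part (TCP `grip` above its underside) onto `seat`, let go, back off"""
    bot.move_l([*S,start],velocity=150); bot.wait(.2)
    hit=bot.move_l([*S,seat+grip-3],velocity=50,max_force=fz); s=bot.state()
    print('contact',hit,np.round(s['tool_pos'],1),'expected z',seat+grip,np.round(s['ft_force'],1))
    return hit and abs(s['tool_pos'][2]-seat-grip)<2.5
def letgo():
    bot.release(); bot.wait(.2); bot.move_l([*S,200],velocity=200); s=bot.state(); print('t',round(s['time'],1),np.round(s['ft_force'],1))
E
python3 - <<'E'
from h import *
if place(40): letgo(); save('wrist','p1')
E
```

```text
contact True [460.6  20.2  43.9] expected z 44 [-1.4  0.3  5.5]
t 14.6 [-0.   0.4 -0.7]
```

```bash
python3 - <<'E'
from h import *
q=look('felt_wheel',(621.5,220.5)); im=save('wrist','felt')
E
```

```text
felt_wheel fit [621.7 217.1] 0.971 tcp [621.5 219.7 200.7]
```

```bash
python3 - <<'E'
import cv2,numpy as np
a=np.hstack([cv2.imread('pics/p1.png'),cv2.imread('pics/felt.png')]);cv2.imwrite('pics/c2.png',cv2.resize(a,(800,300),interpolation=cv2.INTER_AREA))
E
```

```text
(no output)
```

View pics/c2.png

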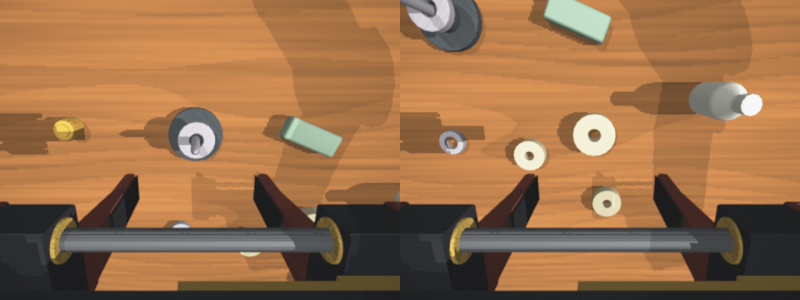

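Left half: the broad flange lies flat on the seat around the spindle at about (135,195). Right half: the large felt wheel is at (134,594), with enough room for the fingers.

```bash
python3 - <<'E'
from h import *
pick([621.7,217.1],z=8,f=25)
bot.reach([*S,200],Q); save('wrist','held2')
if place(52,8,start=125): letgo(); save('wrist','p2')
E
```

```text
down False
opening 62.0 tcp [621.9 217.2   8.3]
lifted 62.5 [ 0.2 -0.5 -0.5] 19.0
contact True [460.6  20.2  59.7] expected z 60 [-0.2  0.6  3.5]
t 23.8 [-0.4 -0.5  0. ]
```

```bash
python3 - <<'E'
from h import *
q=look('narrow_flange',(636,-6)); assert abs(q-[636,-6]).max()<4
pick(q)
bot.reach([*S,200],Q); save('wrist','held3')
ok=place(76,4,start=125)
if ok: letgo(); save('wrist','p3')
a=np.hstack([cv2.imread('pics/p2.png'),cv2.imread('pics/p3.png' if ok else 'pics/held3.png')]);cv2.imwrite('pics/c3.png',cv2.resize(a,(800,300),interpolation=cv2.INTER_AREA))
E
```

```text
narrow_flange fit [635.9  -6.4] 0.926 tcp [635.5  -5.4 200.7]
down False
opening 37.1 tcp [635.9  -6.4   4. ]
lifted 37.4 [ 0.8  0.  -0.8] 28.3
contact True [460.2  20.   79.1] expected z 80 [ 0.3 -0.9  0.2]
t 32.7 [-0.7 -0.  -0.2]
```

View pics/c3.png

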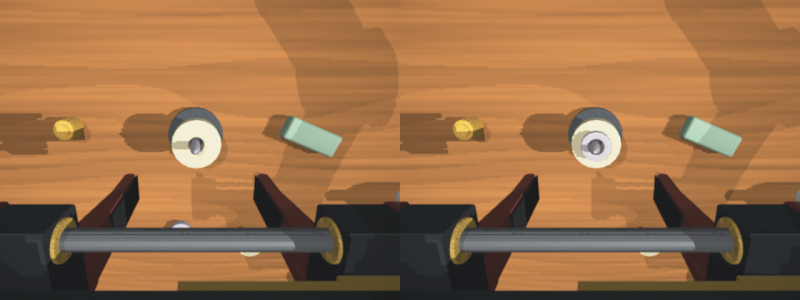

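The left half shows the felt wheel seated, and the right half shows the narrow flange seated and concentric at about (146,597). The cap nut is next.

```bash
python3 - <<'E'
from h import *
bot.reach([450,-166,200],Q); bot.wait(.25); c=bot.calibration('wrist'); im=save('wrist','nut')
np.savez('w_cap.npz',im=im,**c)
for d in bot.tip_of('cap_nut','wrist')[:1]: print(d, ray('',d['point'],0,c))
h=cv2.cvtColor(im,cv2.COLOR_RGB2HSV); r,k=proj('',[450,-166,34],c).astype(int); print(r,k,h[r-20:r+20:8,k-40:k+48:10].tolist())
cv2.imwrite('pics/nutc.png',cv2.resize(im[r-60:r+60,k-80:k+80,::-1],None,fx=4,fy=4)); 
for cam in ('wrist',):
    try: print(fit('cap_nut',im,c,(450,-166)))
    except Exception as e: print(e)
E
```

```text
{'point': [209.5, 308.2], 'conf': 0.64} [ 448.1542106  -169.27727293    0.        ]
218 311 [[[14, 150, 134], [14, 148, 145], [14, 147, 144], [17, 153, 135], [19, 154, 152], [14, 153, 210], [14, 153, 211], [14, 154, 209], [14, 154, 199]], [[13, 148, 140], [13, 145, 139], [14, 146, 140], [25, 149, 244], [25, 149, 245], [18, 159, 165], [14, 151, 202], [14, 155, 203], [14, 154, 204]], [[14, 148, 145], [13, 148, 146], [18, 160, 187], [24, 153, 244], [24, 152, 244], [25, 152, 246], [13, 153, 211], [14, 153, 213], [14, 154, 213]], [[14, 144, 140], [14, 147, 139], [18, 158, 174], [25, 150, 245], [24, 150, 245], [24, 153, 245], [14, 154, 189], [14, 154, 194], [14, 151, 196]], [[14, 151, 181], [14, 149, 183], [14, 149, 181], [24, 154, 243], [24, 151, 244], [14, 153, 167], [14, 154, 196], [14, 152, 196], [14, 154, 194]]]
(array([ 452.14573865, -170.04171027]), 0.7280826579224154)
```

View pics/nutc.png

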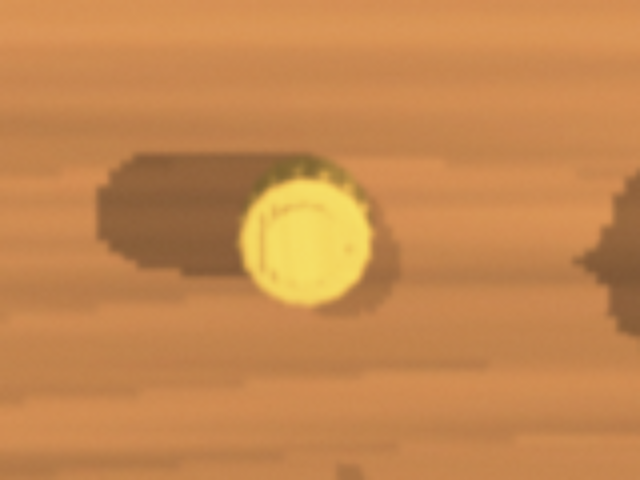

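The nut's top disc is at crop (241,306), which is full-picture (218.2, 307.5). It stands upright and clear.

```bash
python3 - <<'E'
from h import *
d=np.load('w_cap.npz'); c={k:d[k] for k in d if k!='im'}
q=ray('',(218.0,307.3),32,c)[:2]; print(q)
pick(q,z=10,f=30)
bot.reach([*S,200],Q); save('wrist','held4')
ok=place(88,10,start=135)
if ok: letgo(); save('wrist','p4')
bot.wait(.3); save('side','s4')
a=np.hstack([cv2.imread('pics/p4.png' if ok else 'pics/held4.png'),cv2.resize(cv2.imread('pics/s4.png')[170:305,170:350],(640,480))]);cv2.imwrite('pics/c4.png',cv2.resize(a,(800,300),interpolation=cv2.INTER_AREA))
E
```

```text
[ 449.64266463 -169.64854806]
down False
opening 29.3 tcp [ 449.6 -169.7   10. ]
lifted 29.5 [ 0.5 -0.3 -1.5] 37.3
contact True [460.4  20.2  97.4] expected z 98 [0.3 0.4 2.8]
t 41.5 [ 0.1  0.2 -0.7]
```

View pics/c4.png

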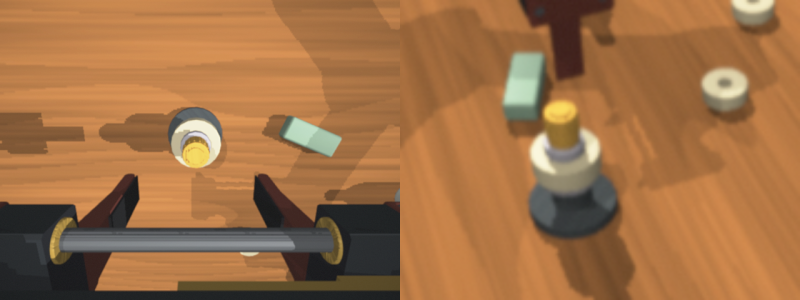

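The stack is complete and stands straight, with the nut down on the narrow flange. The gripper is clear and the bystanders have not been touched.

```bash
python3 -c "
from cell import bot
print(bot.close_job())"
```

```text
the job is handed in; nothing more can be done
None
```

The polishing wheel is made up on the spindle in the order asked (broad flange, large felt wheel, narrow flange, cap nut), each down on the one before; the robot was clear, the compound bar, bottle and brush were left alone, and I handed the job in at about 42 s.

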